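# Fit the matching attachment plate on the lab shaker

## Robot

A 6-joint arm with a two-finger parallel gripper is mounted at the origin on the work surface. World frame = base frame: x ahead of the robot, y to its left, z up, the work surface at z = 0. Lengths are in mm, angles in rad, forces in N, time in s.
With the tool pointing down it reaches from about 350 to 775 mm from the base axis. Payload 7.3 kg.
Tool frame: the origin (TCP) lies at the very end of the fingers, on their centre line; the grasp point (between the pads) lies bot.grip_point_offset behind it (bot.grip_point_offset is the distance from the TCP to the grasp point, in mm); z points along the fingers, y is the line along which they close (so a half turn about z gives the same grasp; the last joint's range is limited). The gripper opens to 92 mm and grips with 3 to 60 N. Pads are 19 mm wide; open, the fingers measure 130 mm over their backs; the gripper's body (75 mm by 190 mm) begins 47 mm behind the grasp point.
Start: joints at [-1.421, 0.342, 1.524, -0, 1.275, -0.146], TCP at [153.063, -502.212, 226.741] pointing down, gripper open.
Joint ranges: [-2.53, 2.53], [-0.77, 2.02], [0.04, 2.7], [-1, 4.14], [0.28, 2.66], [-3.11, 3.11]. Speed limits (rad/s): [2.57, 2.57, 3.14, 3.14, 3.14, 3.14].

## Interface

Orientations are given as [roll, pitch, yaw] about the fixed x, y, z axes, in that order (R = Rz(yaw) Ry(pitch) Rx(roll)).
In Python, from plant import bot gives the robot as it stands. The module is installed in compiled form; this text tells all that it offers.
- The arm moves only by the tool carry_out, never from a script. Its argument "plan" is a list of rows, each an object of numbers: "tx", "ty", "tz": the shift along the world's x, y, z in mm; "rx", "ry", "rz": the turn, a rotation vector about the world's x, y, z in rad. A call has 1 to 12 rows; each row shifts and turns the commanded pose from where the row before left it; what a row does not reach is not made up. A row lasts 1/10 s, in which the tool goes at most 50 mm and 8.59 degrees, less where a joint would pass 70% of its speed; a pose out of reach is approached as far as the arm can. A call with a gripper value outside its range is refused whole. "gripper" is the closure, from 0 (fully open) to 1 (shut), set as the call begins (left out, the last holds). The fingers move at their own pace and stop on an object; the grip force is fixed at half the most. Time passes only in rows, so rows that do not move let the fingers close. It gives the time, the measured TCP pose, the force, the opening and the grip force at its end, in the units of the state.
- bot.get_obs(): the state, without advancing time (a new reading comes with each control period).
- bot.capture(name): name is "scene" or "side" or "wrist"; returns the picture (384x512x3 uint8, red, green, blue); there is no depth.
- bot.camera_model(name): a dict with "camera_matrix" (3x3 intrinsics, pixels), "dist" ([k1, k2, p1, p2, k3] as OpenCV has them; the pictures are not rectified), "R" (3x3) and "t" (3): a world point X has camera coordinates R X + t. Camera axes: x right, y down, z forward; pixel columns grow to the right and rows downward; lengths in mm; the calibration is good to about 2 mm. A picture is of the moment at which its call begins: read the wrist's pose just before it. camera_model takes no time and is no camera call; for the wrist camera it gives the pose at the moment of the call.
- bot.close_job(): hands the job in; it is judged then, once.
The state is a dict: "time": time; "joint_positions": joint angles; "dq": joint speeds; "tau": joint torques, N m; "tool_pos": TCP position; "tcp_rot": TCP orientation; "contact_force": force on the tool from outside, world axes, zero at the start; "moment": the same for the moment, N m; "grip_width": finger opening in mm; "finger_force": force on a finger pad.
Only numpy, scipy, OpenCV 4.12 (cv2) and the standard library are available. Lean on these libraries where they do the work, as an engineer would, in place of code of your own. Each camera call takes 0.05 s, during which the arm holds its last target. There are 200 camera calls.

## Task

The shaker's deck is bare: find the attachment plate whose holes match its two locating pins, pick it up by its upright grip, lower it over the pins until it lies flat on the deck, and let go. Lower it, do not drop it. Leave the other two plates lying flat on the bench, and do not disturb the bottle, the beaker or the dish.

Things in the scene. Friction and masses are not known exactly. Their poses are not given: they have to be found in the camera images.
- shaker_deck (a point): Centre of the flat top face of the bare deck (dark steel, 110 mm along x, 150 mm along y) of a fixed cream shaker (housing 200 x 220 mm, deck face 80 mm above the bench). z points up. Two steel locating pins stand on the deck on this frame's y axis, at y = -50 and +50 mm (100 mm apart). Each is 26 mm tall: 16 mm in diameter for the lowest 9 mm, then tapering to 6 mm at the tip. A plate that fits may go on either way round.
- plate_a_grip (a point): Centre of the upright grip of a loose aluminium plate (80 mm along x, 136 mm along y, 8 mm thick, about 0.26 kg). The plate has two through holes, 24 mm in diameter, on its y axis at y = -50 and +50 mm (100 mm apart). The grip is a black plastic block in the middle of the plate, 20 mm along x, 30 mm along y, rising 50 mm above the plate's top face. This point is 33 mm above the plate's underside (25 mm above its top face); z points up.
- plate_b_grip (a point): The same point on a second plate with the same outline and grip, but its two 24 mm holes are at y = -32 and +32 mm (64 mm apart), close to the grip.
- plate_c_grip (a point): The same point on a third plate with the same outline and grip, but with four 24 mm holes, around the grip, at x = +-22 mm and y = +-30 mm.
- reagent_bottle: Bystander: amber glass bottle with a blue cap, 72 mm in diameter, 140 mm tall; origin at the centre of its underside.
- beaker: Bystander: empty glass beaker, 70 mm in diameter, 90 mm tall; origin at the centre of its underside.
- dish: Bystander: open glass dish, 90 mm in diameter, 16 mm tall; origin at the centre of its underside.
Mind the look-alikes: they are no part of the job. Leave any turquoise or yellow look-alike of the part that bears plate_b_grip alone. What is shaped like the part that bears plate_a_grip but purple is not meant.

How it is judged (in metres and radians):
At the end, for the whole second after the job is handed in: The plate with two holes 100 mm apart lies flat (5 mm in height, 3 degrees of tilt) and at rest on the deck over both pins, its grip within 12 mm of the deck centre and aligned within 10 degrees. The other two plates lie flat on the bench (z of plate_a_grip in the frame of shaker_deck between 0.028 and 0.038 m and horizontal distance between plate_a_grip and shaker_deck below 0.012 m and angle between the y axis of plate_a_grip and the y axis of shaker_deck, either way round below 0.18 rad and angle between plate_a_grip's own z axis and vertical below 0.06 rad and linear speed of plate_a below 0.02 m/s and height (world z) of each of plate_b_grip, plate_c_grip below 0.04 m and angle between each of plate_b_grip, plate_c_grip's own z axis and vertical below 0.1 rad); the robot touches nothing.
It fails at once if the plate is dropped: it falls free of the fingers faster than 0.6 m/s (linear speed of plate_a above 0.6 m/s and contact force between plate_a and the fingers below 0.1 N).
It fails at once if the bottle, the beaker or the dish is shifted more than 40 mm (distance of any of reagent_bottle, beaker, dish from where it was at the start of the episode above 0.04 m).
It also fails if it takes over 34 s, if anything falls off the work surface, if the arm or the gripper's body presses on something with over 40 N, if the wrist force passes 120 N, or if a joint passes its speed limit or range.

## Working session

There is one attempt and no reset: what is moved stays moved. The work goes in short steps, Python scripts to look and compute and a tool call to move; the robot and the scene stay as the last step left them, time stands still between calls to the robot, and variables do not carry over. Pictures are saved under pics/ and viewed, at most 10 in all, crops included, and the job is handed in when it is done.

Besides the shell and the picture viewer there is one more tool, called after "Emit:" by a JSON object that holds its "fn" and its "kwargs", one argument or row to a line. carry_out: Moves the arm, as the interface text tells. Its arguments: {"type":"object","properties":{"plan":{"type":"array"},"gripper":{"type":"number"}},"required":["plan"]}

```bash
mkdir -p pics
python3 - <<'E'
from plant import bot
import cv2,numpy as np
o=bot.get_obs();print(o,bot.grip_point_offset)
for n in("scene","side"):
    cv2.imwrite(f"pics/{n}0.png",bot.capture(n)[:,:,::-1]); m=bot.camera_model(n); print(n,m)
E
```

```text
{'time': 0.0, 'joint_positions': array([-1.42099885e+00,  3.42706679e-01,  1.52498333e+00,  2.97266297e-05,
        1.27538282e+00, -1.46003094e-01]), 'dq': array([-0.00040861, -0.00109912, -0.00019269,  0.00065045,  0.00134774,
       -0.00031028]), 'tau': array([-8.84700385e-04, -4.31245172e+01, -2.44217545e+01,  7.17379153e-02,
        5.61948004e-02, -1.23763780e-04]), 'tool_pos': array([ 153.0108475 , -501.80476931,  226.06503916]), 'tcp_rot': array([-3.14013236e+00, -2.43466559e-04,  2.95791722e-01]), 'contact_force': array([-0.13851185, -0.25776384, -0.14279336]), 'moment': array([ 0.02738473,  0.01657618, -0.00358724]), 'finger_force': 0.0, 'grip_width': 91.65524673173294} 18.8
scene {'camera_matrix': array([[486.97319116,   0.        , 257.20010915],
       [  0.        , 486.97319116, 195.34002538],
       [  0.        ,   0.        ,   1.        ]]), 'dist': array([-0.20913463,  0.        ,  0.        ,  0.        ,  0.        ]), 'R': array([[-0.13982788,  0.9901147 , -0.01100197],
       [ 0.81230313,  0.10834864, -0.57308306],
       [-0.56622592, -0.08906993, -0.81942343]]), 't': array([ 163.74415383, -417.27508662, 1806.11876226])}
side {'camera_matrix': array([[386.73233706,   0.        , 250.00556612],
       [  0.        , 386.73233706, 187.82040229],
       [  0.        ,   0.        ,   1.        ]]), 'dist': array([-0.10924669,  0.        ,  0.        ,  0.        ,  0.        ]), 'R': array([[-0.77970604, -0.62614015, -0.00264603],
       [-0.47084159,  0.5890945 , -0.65671597],
       [ 0.412755  , -0.51079955, -0.75413336]]), 't': array([428.02431491, 368.39002986, 871.79671761])}
```

View pics/scene0.png

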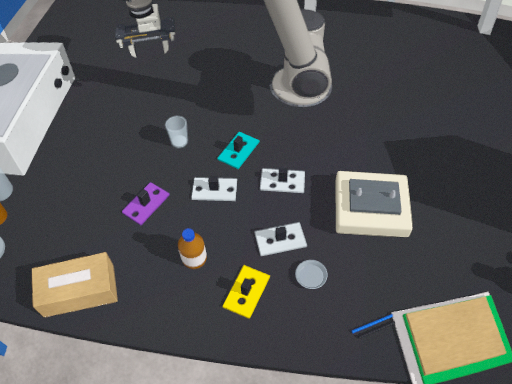

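View pics/side0.png

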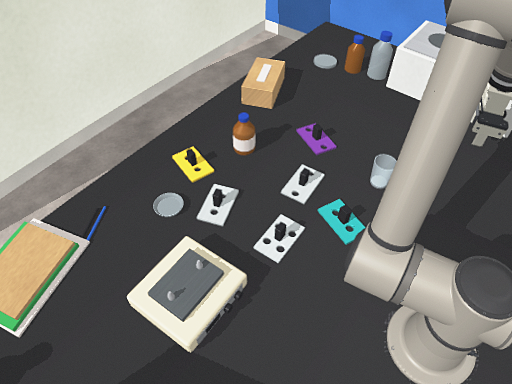

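Both views show three aluminium candidates, in scene pixels: (214,189), (283,181) and (281,239). The look-alikes are purple (146,203), turquoise (238,149) and yellow (246,292). The deck is at (375,197). Next I'll check the three in one close crop.

Run:
```python
import cv2,numpy as np
s=cv2.imread("pics/scene0.png");d=cv2.imread("pics/side0.png")
a=cv2.resize(s[165:265,185:315],(780,600),interpolation=cv2.INTER_CUBIC)
b=cv2.resize(d[155:275,185:345],(800,600),interpolation=cv2.INTER_CUBIC)
cv2.imwrite("pics/cropA.png",a);cv2.imwrite("pics/cropB.png",b)
```

```text
(no output)
```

View pics/cropA.png

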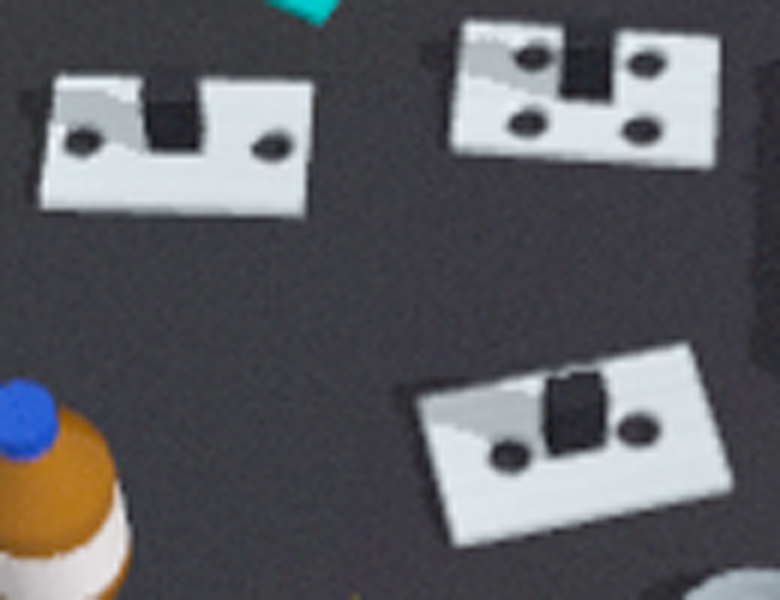

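The crop shows the upper-left plate, scene (214,189), with holes near its ends at crop (82,142) and (272,147), so it is plate_a. Upper right has four holes (plate_c). Lower right has holes close to the grip (plate_b).

```bash
cat > h.py <<'E'
from plant import bot
import cv2,numpy as np
def ray(m,px,z):
    p=cv2.undistortPoints(np.array(px,float).reshape(-1,1,2),m["camera_matrix"],m["dist"]).reshape(-1,2)
    d=np.c_[p,np.ones(len(p))]@m["R"]; c=-m["R"].T@m["t"]
    return c+d*((z-c[2])/d[:,2])[:,None]
def blob(mask,seed):
    n,l,s,c=cv2.connectedComponentsWithStats(mask.astype(np.uint8)); ys,xs=np.nonzero(mask)
    k=np.argmin((xs-seed[0])**2+(ys-seed[1])**2); return (l==l[ys[k],xs[k]]).astype(np.uint8)
def big(im,k=4): return cv2.resize(im,None,fx=k,fy=k,interpolation=cv2.INTER_CUBIC)
def up(px,k=4): return (np.asarray(px,float)+.5)/k-.5
def rect(m,mask,z):
    c=max(cv2.findContours(mask,0,cv2.CHAIN_APPROX_NONE)[0],key=cv2.contourArea)
    w=ray(m,up(c.reshape(-1,2)),z)[:,:2]
    return cv2.minAreaRect(w.astype(np.float32)),c
E
python3 - <<'E'
from h import *
for n,ps,ds in(("scene",(222,192),(375,207)),("side",(296,190),(185,270))):
    m=bot.camera_model(n);im=big(cv2.imread(f"pics/{n}0.png")).astype(int)
    mx,mn=im.max(2),im.min(2); seed=lambda s:(s[0]*4,s[1]*4)
    b=blob((mn>110)&(mx-mn<40),seed(ps)); r,c=rect(m,b,8); print(n,"plate",r)
    hull=cv2.fillPoly(np.zeros_like(b),[cv2.convexHull(c)],1)
    dark=((mx<100)&(hull>0)).astype(np.uint8)
    N,l,s,ce=cv2.connectedComponentsWithStats(dark)
    for i in range(1,N):
        if s[i,4]>60: print(" dark",s[i,4],up(ce[i]).round(1),ray(m,up(ce[i]),8).round(1))
    print(im[ds[1]*4,ds[0]*4])
    h=im[ds[1]*4,ds[0]*4]
    d=blob((abs(im-h).max(2)<22),seed(ds)); d=cv2.morphologyEx(d,cv2.MORPH_OPEN,np.ones((9,9)))
    r,c=rect(m,d,80);print(" deck",r, up(cv2.boundingRect(c)[:2]),cv2.boundingRect(c)[2]/4,cv2.boundingRect(c)[3]/4)
s=cv2.imread("pics/scene0.png")[170:220,340:410];d=cv2.imread("pics/side0.png")[240:320,150:230]
cv2.imwrite("pics/deck.png",np.vstack([cv2.resize(s,(420,300),interpolation=2),cv2.resize(d,(420,300)[:1]+(300,),interpolation=2)]))
E
```

```text
scene plate ((523.1722412109375, -227.78643798828125), (88.39317321777344, 139.92913818359375), 5.682754039764404)
 dark 1867 [213.1 183.3] [[ 503.9 -234.7    8. ]]
 dark 293 [198.4 188.1] [[ 528.3 -277.3    8. ]]
 dark 277 [230.  189.1] [[ 519.2 -178.     8. ]]
[124 118 110]
 deck ((534.724365234375, 260.567138671875), (110.13549041748047, 147.7958526611328), 2.905719518661499) [349.875 178.875] 50.5 33.25
side plate ((521.6705322265625, -226.1548309326172), (84.55364990234375, 146.70779418945312), 5.59672212600708)
 dark 2197 [304.3 176.4] [[ 532.2 -252.1    8. ]]
 dark 292 [294.8 193.4] [[ 516.  -175.3    8. ]]
[114 110 106]
 deck ((531.724853515625, 262.8813171386719), (107.82135009765625, 151.06173706054688), 2.9110074043273926) [148.625 249.875] 73.0 68.5
```

View pics/deck.png

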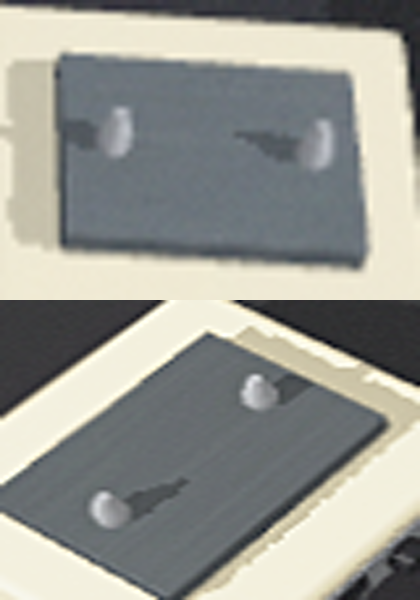

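The deck picture shows two pins on the bare deck and nothing else there. Plate A is at about (523,-227), yaw 0.096, and the deck at about (533,262), yaw 0.05. I'll move above the plate with the fingers closing along its x axis.

Emit:
{"fn": "carry_out", "kwargs": {
  "plan": [
    {"tx":31,"ty":23,"rz":0.114},
    {"tx":31,"ty":23,"rz":0.114},
    {"tx":31,"ty":23,"rz":0.114},
    {"tx":31,"ty":23,"rz":0.114},
    {"tx":31,"ty":23,"rz":0.114},
    {"tx":31,"ty":23,"rz":0.114},
    {"tx":31,"ty":23,"rz":0.114},
    {"tx":31,"ty":23,"rz":0.114},
    {"tx":31,"ty":23,"rz":0.114},
    {"tx":31,"ty":23,"rz":0.114},
    {"tx":31,"ty":23,"rz":0.114},
    {"tx":29,"ty":22,"rz":0.117}
  ],
  "gripper": 0
}}

```text
invalid input at $.plan[0]: expected keys tx, ty, tz, rx, ry, rz
```

Emit:
{"fn": "carry_out", "kwargs": {
  "plan": [
    {},
    {},
    {}
  ]
}}

```text
invalid input at $.plan[0]: expected keys tx, ty, tz, rx, ry, rz
```

Run:
```python
from h import *
m=bot.camera_model("wrist");cv2.imwrite("pics/w1.png",bot.capture("wrist")[:,:,::-1])
o=bot.get_obs();print(o["time"],o["tool_pos"],o["tcp_rot"],o["joint_positions"])
np.save("w1.npy",m,allow_pickle=True)
for n,b,c in(("scene",(188,235),(177,121)),("side",(244,117),(384,158))):
    M=bot.camera_model(n);print(n,"bottle",ray(M,[b],140),"beaker",ray(M,[c],90))
```

```text
0.15 [ 153.01301866 -501.90871626  226.21875398] [-3.14048989e+00 -1.68980534e-04  2.95769886e-01] [-1.42101131e+00  3.42557777e-01  1.52476436e+00  7.07414068e-06
  1.27538613e+00 -1.45987030e-01]
scene bottle [[ 772.87102281 -238.71543043  140.        ]] beaker [[ 328.07109234 -383.85459668   90.        ]]
side bottle [[ 761.45691722 -235.31987085  140.        ]] beaker [[ 349.54481936 -398.56789844   90.        ]]
```

View pics/w1.png

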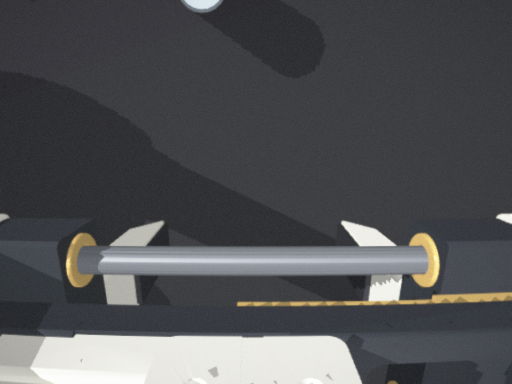

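The moves were refused because every row needs all six keys. The wrist view shows only the start spot, with the beaker rim at (200,0).

Emit:
{"fn": "carry_out", "kwargs": {
  "plan": [
    {"tx":31,"ty":23,"tz":0,"rx":0,"ry":0,"rz":0.114},
    {"tx":31,"ty":23,"tz":0,"rx":0,"ry":0,"rz":0.114},
    {"tx":31,"ty":23,"tz":0,"rx":0,"ry":0,"rz":0.114},
    {"tx":31,"ty":23,"tz":0,"rx":0,"ry":0,"rz":0.114},
    {"tx":31,"ty":23,"tz":0,"rx":0,"ry":0,"rz":0.114},
    {"tx":31,"ty":23,"tz":0,"rx":0,"ry":0,"rz":0.114},
    {"tx":31,"ty":23,"tz":0,"rx":0,"ry":0,"rz":0.114},
    {"tx":31,"ty":23,"tz":0,"rx":0,"ry":0,"rz":0.114},
    {"tx":31,"ty":23,"tz":0,"rx":0,"ry":0,"rz":0.114},
    {"tx":31,"ty":23,"tz":0,"rx":0,"ry":0,"rz":0.114},
    {"tx":31,"ty":23,"tz":0,"rx":0,"ry":0,"rz":0.114},
    {"tx":29,"ty":22,"tz":0,"rx":0,"ry":0,"rz":0.117}
  ],
  "gripper": 0
}}

```text
time: 1.35
tool_pos: [524.2, -225.9, 226.5]
tcp_rot: [-3.141, -0.0, 1.672]
contact_force: [1.1, -0.1, 0.2]
grip_width: 92.0
finger_force: 0.0
```

Emit:
{"fn": "carry_out", "kwargs": {
  "plan": [
    {"tx":0,"ty":0,"tz":0,"rx":0,"ry":0,"rz":0},
    {"tx":0,"ty":0,"tz":0,"rx":0,"ry":0,"rz":0},
    {"tx":0,"ty":0,"tz":0,"rx":0,"ry":0,"rz":0}
  ]
}}

```text
time: 1.65
tool_pos: [522.3, -227.7, 226.5]
tcp_rot: [-3.141, -0.0, 1.665]
contact_force: [-0.1, 0.1, -0.2]
grip_width: 91.9
finger_force: 0.0
```

Run:
```python
from h import *
m=bot.camera_model("wrist");cv2.imwrite("pics/w2.png",bot.capture("wrist")[:,:,::-1])
o=bot.get_obs();print(o["time"],o["tool_pos"],o["tcp_rot"],o["joint_positions"])
np.save("w2.npy",m,allow_pickle=True)
print(m, ray(m,[[0,0],[511,0],[0,240],[511,240]],8))
```

```text
1.7 [ 522.20900509 -227.96980549  226.66243259] [-3.14110302e+00 -1.34200206e-06  1.66476820e+00] [-5.45934919e-01  4.24852850e-01  1.39702750e+00 -3.00693456e-04
  1.32010588e+00 -6.39832142e-01]
{'camera_matrix': array([[309.89846818,   0.        , 252.26146423],
       [  0.        , 309.89846818, 194.17130387],
       [  0.        ,   0.        ,   1.        ]]), 'dist': array([-0.06308951,  0.        ,  0.        ,  0.        ,  0.        ]), 'R': array([[ 9.95624780e-01,  9.34412227e-02,  1.89686709e-04],
       [ 9.05328073e-02, -9.65133922e-01,  2.45601962e-01],
       [ 2.31324207e-02, -2.44510226e-01, -9.69370745e-01]]), 't': array([-498.82040478, -297.60538845,  320.7779552 ])} [[ 212.41133556  -53.26678088    8.        ]
 [ 802.8383467     2.85933984    8.        ]
 [ 187.52164911 -353.7031356     8.        ]
 [ 884.84461587 -288.50575896    8.        ]]
```

View pics/w2.png

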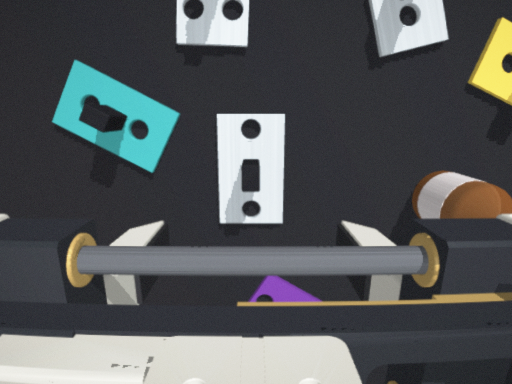

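The wrist view shows plate A whole: holes near (251,128) and (251,208), grip at (251,176), nothing near the fingers' path. I'll measure it precisely from this picture.

Run:
```python
from h import *
m=np.load("w2.npy",allow_pickle=True).item();im=big(cv2.imread("pics/w2.png")).astype(int)
mx,mn=im.max(2),im.min(2)
b=blob((mn>110)&(mx-mn<40),(4*230,4*150)); r,c=rect(m,b,8); print(r)
hull=cv2.fillPoly(np.zeros_like(b),[cv2.convexHull(c)],1)
N,l,s,ce=cv2.connectedComponentsWithStats(((mx<90)&(hull>0)).astype(np.uint8))
for i in range(1,N):
    if s[i,4]>200: print(s[i,4],up(ce[i]).round(1),ray(m,up(ce[i]),8).round(1))
```

```text
((520.2993774414062, -227.22909545898438), (81.54505920410156, 137.1236572265625), 5.444398880004883)
4260 [250.4 128.4] [[ 515.4 -176.8    8. ]]
8420 [250.1 175.2] [[ 520.2 -233.3    8. ]]
3195 [250.6 208. ] [[ 524.7 -275.3    8. ]]
```

Emit:
{"fn": "carry_out", "kwargs": {
  "plan": [
    {"tx":-2,"ty":1,"tz":-30,"rx":0,"ry":0,"rz":0},
    {"tx":0,"ty":0,"tz":-35,"rx":0,"ry":0,"rz":0},
    {"tx":0,"ty":0,"tz":-35,"rx":0,"ry":0,"rz":0},
    {"tx":0,"ty":0,"tz":-35,"rx":0,"ry":0,"rz":0},
    {"tx":0,"ty":0,"tz":-30,"rx":0,"ry":0,"rz":0},
    {"tx":0,"ty":0,"tz":-20,"rx":0,"ry":0,"rz":0},
    {"tx":0,"ty":0,"tz":-12,"rx":0,"ry":0,"rz":0},
    {"tx":0,"ty":0,"tz":-10,"rx":0,"ry":0,"rz":0},
    {"tx":0,"ty":0,"tz":0,"rx":0,"ry":0,"rz":0},
    {"tx":0,"ty":0,"tz":0,"rx":0,"ry":0,"rz":0},
    {"tx":0,"ty":0,"tz":0,"rx":0,"ry":0,"rz":0}
  ]
}}

```text
time: 2.8
tool_pos: [521.7, -226.7, 20.9]
tcp_rot: [3.14, 0.001, 1.667]
contact_force: [-0.0, -0.3, 0.0]
grip_width: 91.5
finger_force: 0.0
```

Emit:
{"fn": "carry_out", "kwargs": {
  "plan": [
    {"tx":0,"ty":0,"tz":0,"rx":0,"ry":0,"rz":0},
    {"tx":0,"ty":0,"tz":0,"rx":0,"ry":0,"rz":0},
    {"tx":0,"ty":0,"tz":0,"rx":0,"ry":0,"rz":0},
    {"tx":0,"ty":0,"tz":0,"rx":0,"ry":0,"rz":0},
    {"tx":0,"ty":0,"tz":0,"rx":0,"ry":0,"rz":0},
    {"tx":0,"ty":0,"tz":0,"rx":0,"ry":0,"rz":0},
    {"tx":0,"ty":0,"tz":0,"rx":0,"ry":0,"rz":0},
    {"tx":0,"ty":0,"tz":0,"rx":0,"ry":0,"rz":0},
    {"tx":0,"ty":0,"tz":0,"rx":0,"ry":0,"rz":0},
    {"tx":0,"ty":0,"tz":0,"rx":0,"ry":0,"rz":0}
  ],
  "gripper": 1
}}

```text
time: 3.8
tool_pos: [520.8, -226.2, 19.7]
tcp_rot: [-3.141, -0.0, 1.667]
contact_force: [-1.0, -0.0, 0.8]
grip_width: 20.1
finger_force: 30.0
```

Grip holds at 20 mm width. Lift, then carry toward the deck, stopping short for a wrist look at the pins.

Emit:
{"fn": "carry_out", "kwargs": {
  "plan": [
    {"tx":0,"ty":0,"tz":10,"rx":0,"ry":0,"rz":0},
    {"tx":0,"ty":0,"tz":25,"rx":0,"ry":0,"rz":0},
    {"tx":0,"ty":0,"tz":35,"rx":0,"ry":0,"rz":0},
    {"tx":0,"ty":10,"tz":35,"rx":0,"ry":0,"rz":0},
    {"tx":2,"ty":25,"tz":35,"rx":0,"ry":0,"rz":-0.01},
    {"tx":2,"ty":35,"tz":20,"rx":0,"ry":0,"rz":-0.01},
    {"tx":2,"ty":40,"tz":0,"rx":0,"ry":0,"rz":-0.01},
    {"tx":2,"ty":40,"tz":0,"rx":0,"ry":0,"rz":-0.01},
    {"tx":2,"ty":40,"tz":0,"rx":0,"ry":0,"rz":-0.004},
    {"tx":2,"ty":40,"tz":0,"rx":0,"ry":0,"rz":0},
    {"tx":1,"ty":40,"tz":0,"rx":0,"ry":0,"rz":0},
    {"tx":0,"ty":30,"tz":0,"rx":0,"ry":0,"rz":0}
  ]
}}

```text
time: 5.0
tool_pos: [533.6, 76.2, 180.2]
tcp_rot: [3.141, -0.0, 1.624]
contact_force: [-0.5, 0.1, -1.4]
grip_width: 19.8
finger_force: 30.0
```

Emit:
{"fn": "carry_out", "kwargs": {
  "plan": [
    {"tx":0,"ty":25,"tz":0,"rx":0,"ry":0,"rz":0},
    {"tx":0,"ty":15,"tz":0,"rx":0,"ry":0,"rz":0},
    {"tx":0,"ty":0,"tz":0,"rx":0,"ry":0,"rz":0},
    {"tx":0,"ty":0,"tz":0,"rx":0,"ry":0,"rz":0},
    {"tx":0,"ty":0,"tz":0,"rx":0,"ry":0,"rz":0},
    {"tx":0,"ty":0,"tz":0,"rx":0,"ry":0,"rz":0}
  ]
}}

```text
time: 5.6
tool_pos: [534.2, 112.7, 179.8]
tcp_rot: [3.142, 0.0, 1.621]
contact_force: [0.2, 0.0, -2.8]
grip_width: 19.8
finger_force: 30.0
```

Run:
```python
from h import *
m=bot.camera_model("wrist");cv2.imwrite("pics/w3.png",bot.capture("wrist")[:,:,::-1])
o=bot.get_obs();print(o["time"],o["tool_pos"],o["tcp_rot"],o["grip_width"])
np.save("w3.npy",m,allow_pickle=True)
c,s=np.cos(.051),np.sin(.051)
P=np.array([[533.5-s*y,261.5+c*y,106] for y in(-50,50)])
print(cv2.projectPoints(P,cv2.Rodrigues(m["R"])[0],m["t"],m["camera_matrix"],m["dist"])[0].reshape(-1,2))
```

```text
5.65 [534.17398955 112.82681021 179.73851144] [3.14158830e+00 1.42681707e-04 1.62138768e+00] 19.686745258914215
[[261.72173832  68.46435806]
 [262.22018617 -88.16587188]]
```

View pics/w3.png

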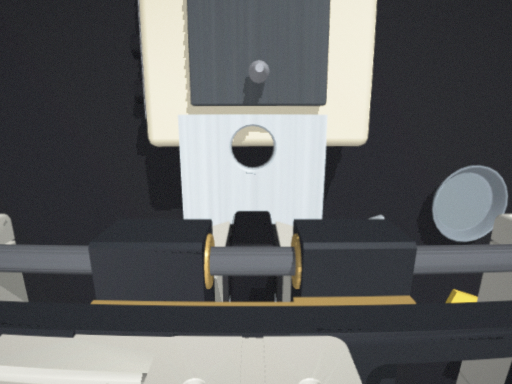

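The wrist view shows plate A held level with its front hole at (252,146). The near pin is at (259,70), within about 3 px of where I predicted it. I'll measure both, and the deck's side edges for yaw.

Run:
```python
from h import *
m=np.load("w3.npy",allow_pickle=True).item();im=big(cv2.imread("pics/w3.png")).astype(int)
mx,mn=im.max(2),im.min(2)
# hole: dark disc inside plate (underside z=160, top 168)
g=np.zeros(mx.shape,bool);g[4*122:4*170,4*226:4*280]=1
N,l,s,ce=cv2.connectedComponentsWithStats((g&(mx>=0)&((im[:,:,0]-im[:,:,2]<12)|(mx<120))).astype(np.uint8))
i=1+s[1:,4].argmax();print("hole",s[i]/4,up(s[i,:2]+s[i,2:4]/2),ray(m,up([s[i,:2]+s[i,2:4]/2]),168),ray(m,up([ce[i]]),168))
# plate side edges and deck side edges, per row
G=im.sum(2)
def edges(rows,x0,x1,sgn,z):
    d=np.diff(cv2.GaussianBlur(G.astype(np.float32),(9,9),0),axis=1)*sgn
    px=[(4*x0+d[r,4*x0:4*x1].argmax()+.5,r) for r in range(rows[0]*4,rows[1]*4,4)]
    w=ray(m,up(px),z);f=cv2.fitLine(w[:,:2].astype(np.float32),cv2.DIST_HUBER,0,.01,.01).ravel()
    return np.arctan(-f[0]/f[1]).round(4),f[2:]
print("plate",edges((125,210),165,200,1,168),edges((125,210),310,340,-1,168))
print("deck",edges((20,95),178,200,-1,80),edges((20,95),315,340,1,80))
# pin blob
p=blob((mx>95)&(np.pad(np.ones((4*28,4*34),bool),((4*56,4*(384-84)),(4*242,4*(512-276))))),(4*259,4*70))
ys,xs=np.nonzero(p);print("pin",xs.min()/4,xs.max()/4,ys.min()/4,ys.max()/4,ray(m,[[259.5,68]],106))
```

```text
hole [ 230.75  125.     44.75   43.5  5938.75] [252.75  146.375] [[532.02625807 162.36941966 168.        ]] [[531.92401965 162.59469247 168.        ]]
plate (np.float32(0.0508), array([492.64233, 143.67084], dtype=float32)) (np.float32(0.0528), array([572.6885 , 147.64146], dtype=float32))
deck (np.float32(0.0553), array([478.91843, 221.34644], dtype=float32)) (np.float32(0.0519), array([587.9694 , 223.02267], dtype=float32))
pin 242.0 275.75 56.0 83.75 [[534.46698243 211.79695891 106.        ]]
```

Plate centre is at (534.5,112.6) and deck centre at (531.8,261.7), with yaw matching to about 0.002. So the shift is -2.5, +149.

Emit:
{"fn": "carry_out", "kwargs": {
  "plan": [
    {"tx":-0.5,"ty":15,"tz":0,"rx":0,"ry":0,"rz":0},
    {"tx":-0.5,"ty":30,"tz":0,"rx":0,"ry":0,"rz":0},
    {"tx":-0.5,"ty":35,"tz":0,"rx":0,"ry":0,"rz":0},
    {"tx":-0.5,"ty":35,"tz":0,"rx":0,"ry":0,"rz":0},
    {"tx":-0.5,"ty":22,"tz":0,"rx":0,"ry":0,"rz":0},
    {"tx":0,"ty":12,"tz":0,"rx":0,"ry":0,"rz":0.002},
    {"tx":0,"ty":0,"tz":0,"rx":0,"ry":0,"rz":0},
    {"tx":0,"ty":0,"tz":-10,"rx":0,"ry":0,"rz":0},
    {"tx":0,"ty":0,"tz":-20,"rx":0,"ry":0,"rz":0},
    {"tx":0,"ty":0,"tz":-15,"rx":0,"ry":0,"rz":0},
    {"tx":0,"ty":0,"tz":0,"rx":0,"ry":0,"rz":0},
    {"tx":0,"ty":0,"tz":0,"rx":0,"ry":0,"rz":0}
  ]
}}

```text
time: 6.85
tool_pos: [531.7, 261.7, 134.6]
tcp_rot: [-3.141, 0.0, 1.623]
contact_force: [-0.4, -0.3, -1.6]
grip_width: 20.0
finger_force: 30.0
```

Emit:
{"fn": "carry_out", "kwargs": {
  "plan": [
    {"tx":0,"ty":0,"tz":0,"rx":0,"ry":0,"rz":0},
    {"tx":0,"ty":0,"tz":0,"rx":0,"ry":0,"rz":0},
    {"tx":0,"ty":0,"tz":0,"rx":0,"ry":0,"rz":0}
  ]
}}

```text
time: 7.15
tool_pos: [531.9, 262.8, 135.4]
tcp_rot: [3.14, -0.0, 1.625]
contact_force: [0.5, 0.7, -2.8]
grip_width: 19.9
finger_force: 30.0
```

Run:
```python
from h import *
w=bot.capture("wrist");s=bot.capture("side")
o=bot.get_obs();print(o["time"],o["tool_pos"],o["tcp_rot"],o["contact_force"])
a=cv2.resize(w[90:250,170:340],(425,400),interpolation=2);b=cv2.resize(s[200:320,130:260],(375,400),interpolation=2)
cv2.imwrite("pics/w4.png",np.hstack([a,b])[:,:,::-1])
```

```text
7.25 [531.70759335 262.83224414 135.1567188 ] [ 3.14078908e+00 -1.33806056e-04  1.62486420e+00] [ 1.02088369  0.368666   -3.02834211]
```

View pics/w4.png

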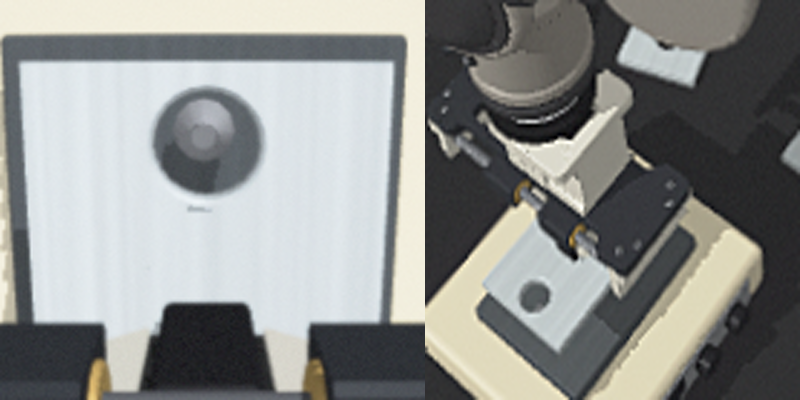

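The pin is visible through the front hole: pin tip at crop (203,137), hole centre at crop (209,141). I'll turn the offset into mm.

Run:
```python
from h import *
m=bot.camera_model("wrist");f=lambda p:[[170+p[0]/2.5-.3,90+p[1]/2.5-.3]]
print("tip",ray(m,f((203,137)),106),"hole",ray(m,f((209,141)),123.5))
```

```text
tip [[528.37218084 311.91804305 106.        ]] hole [[529.68180646 312.68427541 123.5       ]]
```

Emit:
{"fn": "carry_out", "kwargs": {
  "plan": [
    {"tx":-1.2,"ty":-0.8,"tz":0,"rx":0,"ry":0,"rz":0},
    {"tx":0,"ty":0,"tz":-6,"rx":0,"ry":0,"rz":0},
    {"tx":0,"ty":0,"tz":-6,"rx":0,"ry":0,"rz":0},
    {"tx":0,"ty":0,"tz":-6,"rx":0,"ry":0,"rz":0},
    {"tx":0,"ty":0,"tz":-6,"rx":0,"ry":0,"rz":0},
    {"tx":0,"ty":0,"tz":-5,"rx":0,"ry":0,"rz":0},
    {"tx":0,"ty":0,"tz":-3,"rx":0,"ry":0,"rz":0},
    {"tx":0,"ty":0,"tz":0,"rx":0,"ry":0,"rz":0},
    {"tx":0,"ty":0,"tz":0,"rx":0,"ry":0,"rz":0}
  ]
}}

```text
time: 8.15
tool_pos: [530.5, 262.0, 102.8]
tcp_rot: [3.141, -0.0, 1.625]
contact_force: [0.9, 0.4, -2.6]
grip_width: 19.8
finger_force: 30.0
```

Emit:
{"fn": "carry_out", "kwargs": {
  "plan": [
    {"tx":0,"ty":0,"tz":-1,"rx":0,"ry":0,"rz":0},
    {"tx":0,"ty":0,"tz":-1,"rx":0,"ry":0,"rz":0},
    {"tx":0,"ty":0,"tz":-1,"rx":0,"ry":0,"rz":0},
    {"tx":0,"ty":0,"tz":0,"rx":0,"ry":0,"rz":0},
    {"tx":0,"ty":0,"tz":0,"rx":0,"ry":0,"rz":0}
  ]
}}

```text
time: 8.65
tool_pos: [530.3, 262.0, 99.7]
tcp_rot: [3.142, 0.0, 1.625]
contact_force: [0.5, -0.1, -1.3]
grip_width: 20.1
finger_force: 30.0
```

Emit:
{"fn": "carry_out", "kwargs": {
  "plan": [
    {"tx":0,"ty":0,"tz":-0.5,"rx":0,"ry":0,"rz":0},
    {"tx":0,"ty":0,"tz":0,"rx":0,"ry":0,"rz":0},
    {"tx":0,"ty":0,"tz":0,"rx":0,"ry":0,"rz":0}
  ]
}}

```text
time: 8.95
tool_pos: [530.4, 262.0, 99.7]
tcp_rot: [3.141, -0.0, 1.625]
contact_force: [-2.2, -0.7, 4.3]
grip_width: 20.0
finger_force: 30.0
```

Contact force is now +4.3 N, so the plate is seated. Release partway, then rise.

Emit:
{"fn": "carry_out", "kwargs": {
  "plan": [
    {"tx":0,"ty":0,"tz":0,"rx":0,"ry":0,"rz":0},
    {"tx":0,"ty":0,"tz":0,"rx":0,"ry":0,"rz":0},
    {"tx":0,"ty":0,"tz":0,"rx":0,"ry":0,"rz":0},
    {"tx":0,"ty":0,"tz":0,"rx":0,"ry":0,"rz":0},
    {"tx":0,"ty":0,"tz":0,"rx":0,"ry":0,"rz":0},
    {"tx":0,"ty":0,"tz":0,"rx":0,"ry":0,"rz":0}
  ],
  "gripper": 0.3
}}

```text
time: 9.55
tool_pos: [530.4, 262.0, 99.2]
tcp_rot: [3.142, -0.0, 1.625]
contact_force: [-0.2, -0.3, 1.0]
grip_width: 62.0
finger_force: 0.0
```

Emit:
{"fn": "carry_out", "kwargs": {
  "plan": [
    {"tx":0,"ty":0,"tz":5,"rx":0,"ry":0,"rz":0},
    {"tx":0,"ty":0,"tz":15,"rx":0,"ry":0,"rz":0},
    {"tx":0,"ty":0,"tz":30,"rx":0,"ry":0,"rz":0},
    {"tx":0,"ty":0,"tz":35,"rx":0,"ry":0,"rz":0},
    {"tx":0,"ty":-15,"tz":35,"rx":0,"ry":0,"rz":0},
    {"tx":0,"ty":-35,"tz":20,"rx":0,"ry":0,"rz":0},
    {"tx":0,"ty":-40,"tz":0,"rx":0,"ry":0,"rz":0},
    {"tx":0,"ty":-40,"tz":0,"rx":0,"ry":0,"rz":0},
    {"tx":0,"ty":-20,"tz":0,"rx":0,"ry":0,"rz":0},
    {"tx":0,"ty":0,"tz":0,"rx":0,"ry":0,"rz":0},
    {"tx":0,"ty":0,"tz":0,"rx":0,"ry":0,"rz":0},
    {"tx":0,"ty":0,"tz":0,"rx":0,"ry":0,"rz":0}
  ]
}}

```text
time: 10.75
tool_pos: [530.4, 113.0, 239.4]
tcp_rot: [3.141, -0.0, 1.626]
contact_force: [0.1, -0.4, 0.1]
grip_width: 64.5
finger_force: 0.0
```

Run:
```python
from h import *
w=bot.capture("wrist");s=bot.capture("scene")
o=bot.get_obs();print(o["time"],o["tool_pos"],o["contact_force"],o["grip_width"],o["finger_force"])
cv2.imwrite("pics/w5.png",np.hstack([cv2.resize(w[:240,100:420],(400,300),interpolation=2),cv2.resize(s[120:300,200:440],(400,300),interpolation=2)])[:,:,::-1])
```

```text
10.85 [530.2815501  113.12811429 239.1962301 ] [-0.23878593 -0.15590317 -0.2546545 ] 64.36269629894038 0.0
```

View pics/w5.png

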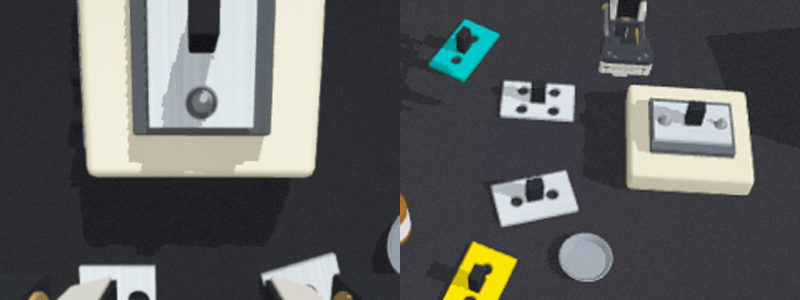

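The plate lies flat on the deck with both pins showing through its holes: crop (202,102) in the wrist view, (665,120) and (720,125) in the scene view. The other plates and the dish are undisturbed and the robot is clear.

```bash
python3 -c "
from plant import bot
print(bot.close_job())"
```

```text
the job is handed in; nothing more can be done
None
```

The plate with holes 100 mm apart was lowered over both pins, lies flat on the deck and was released; the job is handed in at about 11 s, though no verdict came back.

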